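Set the polariser and iris levers on the light base

TASK

Get the polarised-light base ready for the stress check of the lens lying on it: push the teal polariser lever round until its pointer stands on the teal line of the scale, and push the orange iris lever round until its pointer stands on the orange line. Push the levers gently by their knobs with shut fingertips or the outside of a finger, without pinching them, and leave the lens and everything else on the bench where it lies.

Things in the scene. Friction and masses are not known exactly. Their poses are not given: they have to be found in the camera images.
- light_base: White light base fixed to the bench. Origin on the common vertical axis of both rings, at bench level; z up. Housing 270 mm wide (y), from 125 mm in front of the axis (-x, the side with dimmer and switch) to 175 mm behind it (+x); deck 65 mm high. On it a black dial plate, radius 118 mm, top at 68 mm, with white lines every 10 degrees; nothing stands on it but window, rings and levers.
- polariser_ring (a joint): Dark inner ring (radius 58 mm, top at 84 mm). Angle in rad, counter-clockwise from above; at 0 its lever points 50 degrees counter-clockwise from +x of light_base. Teal line at 1.571. Starts between 0.1 and 0.95, so push counter-clockwise; stops at -0.15 and 2.05, well past the line. Stiff sliding fit (1.3 N at the knob), no spring or detent: stays where left, does not coast.
- iris_ring (a joint): Silver outer ring (radius 72 mm, top at 76 mm). Angle in rad, CLOCKWISE from above; at 0 its lever points 45 degrees clockwise from +x of light_base. Orange line at 1.222. Starts between 0.05 and 0.6, so push clockwise; stops at -0.15 and 1.70, well past the line. Stiff sliding fit (1 N at the knob), no spring or detent: stays where left, does not coast.
- polariser_knob (a point): Centre of the top of the knob, 106 mm above the bench, 92 mm from the ring axis. Lever of the polariser ring. Steel arm 7 mm wide, 78 to 84 mm above the bench, ending in an upright teal knob 12 mm in diameter, centred 92 mm from the axis, 81 to 106 mm above the bench (an 8 mm pin below it). White pointer out to 103 mm. Push on the knob with less than 15 N (a pinch is more).
- iris_knob (a point): Centre of the top of the knob, 106 mm above the bench, 92 mm from the ring axis. Lever of the iris ring. Steel arm 7 mm wide, 71 to 78 mm above the bench, ending in an upright orange knob 12 mm in diameter, centred 92 mm from the axis, 74 to 106 mm above the bench. White pointer out to 103 mm. Push on the knob with less than 15 N (a pinch is more).
- teal_mark (a point): Middle of the teal line painted on the dial plate, 108 mm from the ring axis, 68 mm above the bench. The line is radial, 5 mm wide, from 99 to 116 mm from the axis.
- orange_mark (a point): Middle of the orange line painted on the dial plate, 108 mm from the ring axis, 68 mm above the bench. The line is radial, 5 mm wide, from 99 to 116 mm from the axis.
- lens_blank: Loose amber lens, 38 mm in diameter, 12 mm high, lying near the middle of the fixed lit glass window (radius 44 mm, top at 84 mm) inside the rings. Origin at the centre of its underside. Must stay there.
- filter_case: Loose black case, 32 by 62 by 14 mm, lying on the deck of the light base behind the dial. Origin at the centre of its underside. Leave alone.
- analyser: Loose black hand analyser on the bench just right of the light base: disc of 62 mm diameter, 9 mm thick, with a flat handle out to 112 mm along its -x. Origin under the disc's centre. Leave alone.
- solvent_bottle: Loose amber bottle, 52 mm in diameter, 120 mm high, behind the work, left or right. Origin under its centre. Leave alone.
- marker_pen: Loose orange pen, 132 mm long, 11 mm wide, lying on the bench to the right. Origin near its middle, underside. Leave alone.
- tweezers: Loose steel tweezers, 113 mm long, 8 mm high, lying on the bench just left of the light base. Origin near the middle, underside. Leave alone.
- lens_tray: Loose blue tray of small lenses, 130 by 95 by 22 mm, on the bench to the left. Origin at the centre of its underside. Leave alone.
- screw_press: Loose little teal screw press, 55 by 75 mm, 103 mm high, behind the work, right or left. Origin at the centre of its underside. Leave alone.

How it is judged:
At the end, for the whole second after the job is handed in: The polariser lever stands within 3 degrees of the teal line and the iris lever within 3 degrees of the orange line, both at rest; the lens lies within 5 mm of where it lay, everything else within 10 mm (value of joint polariser_ring between 1.5184 and 1.6232 rad and value of joint iris_ring between 1.1693 and 1.2741 rad and velocity of joint polariser_ring between -0.02 and 0.02 rad/s and velocity of joint iris_ring between -0.02 and 0.02 rad/s and distance of lens_blank from where it was at the start of the episode below 0.005 m and distance of each of filter_case, analyser, solvent_bottle, marker_pen, tweezers, lens_tray, screw_press from where it was at the start of the episode below 0.01 m); the robot touches nothing.
It fails at once if the polariser lever is pinched or shoved hard (more than 15 N) (contact force between the fingers and polariser_ring above 15 N).
It fails at once if the iris lever is pinched or shoved hard (more than 15 N) (contact force between the fingers and iris_ring above 15 N).
It fails at once if the lens on the glass is disturbed or lifted (more than 5 mm) (distance of lens_blank from where it was at the start of the episode above 0.005 m).
It fails at once if another loose thing on the light base or the bench is disturbed or lifted (more than 10 mm) (distance of any of filter_case, analyser, solvent_bottle, marker_pen, tweezers, lens_tray, screw_press from where it was at the start of the episode above 0.01 m).
It also fails if it takes over 51 s, if anything falls off the work surface, if the arm or the gripper's body presses on something with over 40 N, if the wrist force passes 120 N, or if a joint passes its speed limit or range.

ROBOT

A 6-joint arm with a two-finger parallel gripper is mounted at the origin on the work surface. World frame = base frame: x ahead of the robot, y to its left, z up, the work surface at z = 0. Lengths are in m, angles in rad, forces in N, time in s.
With the tool pointing down it reaches from about 0.275 to 0.875 m from the base axis. Payload 12.5 kg.
Tool frame: the origin (TCP) lies at the very end of the fingers, on their centre line; the grasp point (between the pads) lies 19 mm behind it; z points along the fingers, y is the line along which they close (so a half turn about z gives the same grasp; the last joint's range is limited). The gripper opens to 85 mm and grips with 20 to 120 N. Pads are 22 mm wide; open, the fingers measure 114 mm over their backs; the gripper's body (76 mm by 85 mm) begins 54 mm behind the grasp point. The pads swing forward as they close: fully open they stand 13 mm farther back than shut.
Start: joints at [-1.353, 0.351, 1.652, -0, 1.139, -0.085], TCP at [0.164, -0.525, 0.231] pointing down, gripper open.
Joint ranges: [-2.75, 2.75], [-0.79, 2.1], [0.01, 2.65], [-1.57, 4.71], [0.07, 3.14], [-2.87, 2.87]. Speed limits (rad/s): [2.22, 2.22, 2.79, 3.14, 3.14, 3.14].

INTERFACE

Orientations are given as a unit quaternion [w, x, y, z].
In Python, from station import monitor, viewer, job gives the robot as it stands.
- The arm moves only by the shell command python3 -m inch 'ROWS' [FORCE]. ROWS is a JSON object of lists of equal length, an entry for each row: "jaw": the opening, from 0 (shut) to 1 (fully open); "xyz": the shift along the tool's x, y, z in mm, a list of three; "roll": the turn about the tool's z in degrees. In form: {"jaw": [jaw, ...], "xyz": [[tx, ty, tz], ...], "roll": [roll, ...]}. A call has 1 to 8 rows; each row shifts and turns the commanded pose from where the row before left it, along the tool's axes as they then stand; what a row does not reach is not made up. A row lasts 1/8 s, in which the tool goes at most 62.5 mm and 10.7 degrees, less where a joint would pass 70% of its speed; a pose out of reach is approached as far as the arm can. A call is refused whole if a number of a shift passes 62.5 or a number of a turn 10.7, either way. A call with a gripper value outside its range is refused whole. The fingers move at their own pace and stop on an object; FORCE is the grip in N (left out, the last holds). Time passes only in rows, so rows that do not move let the fingers close. It gives the time, the measured TCP pose, the force, the opening and the grip force at its end, in the units of the state.
- monitor.sense(): the state, without advancing time (a new reading comes with each control period).
- viewer.snapshot(name): name is "scene" or "top" or "wrist"; returns (picture, depth): 384x512x3 uint8, red, green, blue; 384x512 float32, m along the optical axis (not along the pixel's ray), 0 where there is no reading.
- viewer.camera_params(name): a dict with "fx", "fy", "cx", "cy" (pixels), "R" (3x3) and "t" (3): a world point X has camera coordinates R X + t. Camera axes: x right, y down, z forward; pixel columns grow to the right and rows downward; lengths in m; the calibration is good to about 2 mm. A picture is of the moment at which its call begins: read the wrist's pose just before it. camera_params takes no time and is no camera call; for the wrist camera it gives the pose at the moment of the call.
- job.close_job(): hands the job in; it is judged then, once.
The state is a dict: "t": time; "qpos": joint angles; "joint_vel": joint speeds; "joint_efforts": joint torques, N m; "position": TCP position; "eef_rot": TCP orientation; "contact_force": force on the tool from outside, world axes, zero at the start; "ft_torque": the same for the moment, N m; "gripper_width": finger opening in m; "grip_force": force on a finger pad.
Only numpy, scipy, OpenCV 4.12 (cv2) and the standard library are available. Lean on these libraries where they do the work, as an engineer would, in place of code of your own. Each camera call takes 0.05 s, during which the arm holds its last target. There are 200 camera calls.

## Working session

There is one attempt and no reset: what is moved stays moved. The work goes in short steps, Python scripts to look and compute and a shell command to move; the robot and the scene stay as the last step left them, time stands still between calls to the robot, and variables do not carry over. Pictures are saved under pics/ and viewed, at most 10 in all, crops included, and the job is handed in when it is done.

```bash
mkdir -p pics; cat > h.py <<'E'
import numpy as np, cv2
from station import monitor, viewer, job
def snap(n,f=None):
    p=viewer.camera_params(n); im,d=viewer.snapshot(n)
    if f: cv2.imwrite('pics/'+f,im[:,:,::-1])
    return im,d,p
def ray(p,u,v,z):
    R=np.array(p['R']);t=np.array(p['t']);c=-R.T@t
    r=R.T@np.array([(u-p['cx'])/p['fx'],(v-p['cy'])/p['fy'],1.0])
    return c+r*(z-c[2])/r[2]
def proj(p,X):
    x=np.array(p['R'])@np.array(X)+np.array(p['t']); return x[0]/x[2]*p['fx']+p['cx'],x[1]/x[2]*p['fy']+p['cy']
def blobs(im,lo,hi,amin=8):
    m=cv2.inRange(cv2.cvtColor(im,cv2.COLOR_RGB2HSV),lo,hi)
    n,_,s,c=cv2.connectedComponentsWithStats(m)
    return [(c[i].round(1),s[i].tolist()) for i in range(1,n) if s[i][4]>=amin]
E
python3 - <<'E'
from h import *
s=monitor.sense();print(s['t'],s['position'],s['eef_rot'],s['gripper_width'])
a,_,p=snap('top','t0.png');b,_,q=snap('scene','s0.png')
cv2.imwrite('pics/both.png',cv2.resize(np.vstack([a,b]),(450,675))[:,:,::-1])
print('teal',[(x[0],x[1],ray(p,*x[0],.1).round(3)) for x in blobs(a,(80,90,50),(100,255,255))])
print('or',[(x[0],x[1],ray(p,*x[0],.1).round(3)) for x in blobs(a,(5,150,120),(18,255,255))])
E
```

```text
0.0 [ 0.16398444 -0.52463912  0.23075531] [-5.88261021e-04  9.88556326e-01  1.50851059e-01 -3.68007662e-05] 0.08523939758702691
teal [(array([127.7, 165.5]), [111, 155, 32, 24, 405], array([0.669, 0.351, 0.1  ])), (array([184.9, 214.1]), [183, 212, 5, 5, 22], array([0.528, 0.174, 0.1  ])), (array([193.3, 236.4]), [191, 234, 6, 6, 21], array([0.464, 0.147, 0.1  ]))]
or []
```

View pics/t0.png

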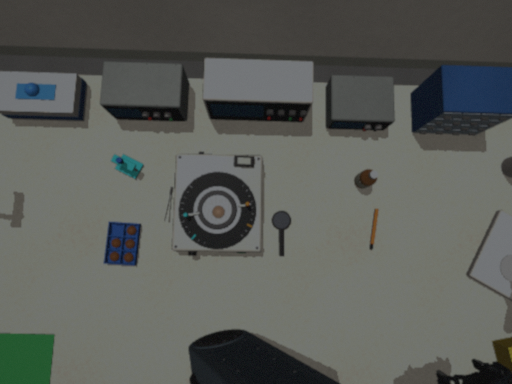

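View pics/s0.png

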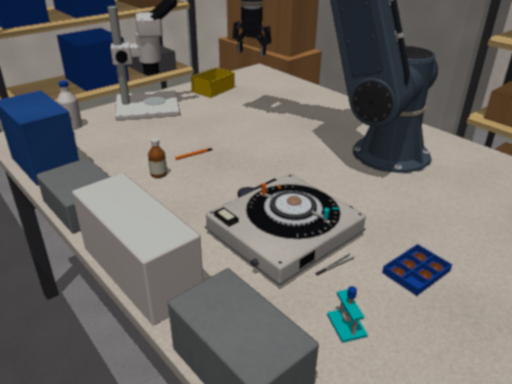

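The top view shows the light base around pixel (218,210). The teal knob is at (185,214) with the teal line at (193,236); the orange knob is near (248,205) with the orange line near (249,226). Next I'll locate the axis.

```bash
python3 - <<'E'
from h import *
a,_,p=snap('top')
g=cv2.cvtColor(a,cv2.COLOR_RGB2GRAY)
m=(g<60).astype(np.uint8); m[:150]=0;m[262:]=0;m[:,:172]=0;m[:,265:]=0
n,l,s,c=cv2.connectedComponentsWithStats(m); i=1+np.argmax(s[1:,4])
print(s[i]); k=cv2.findContours((l==i).astype(np.uint8),0,1)[0][0]; (u,v),r=cv2.minEnclosingCircle(k); print(u,v,r)
C=ray(p,u,v,.068); print('C',C,'r',ray(p,u+r,v,.068)-C)
for n_,lo,hi in(('teal',(80,90,50),(100,255,255)),('or',(3,110,90),(20,255,255))):
  for x in blobs(a,lo,hi,4):
    if 172<x[0][0]<265 and 150<x[0][1]<262:
      for z in(.068,.106):
        d=ray(p,*x[0],z)-C; print(n_,x[0],x[1][4],z,ray(p,*x[0],z).round(4),'r',np.hypot(*d[:2]).round(4),'ang',np.degrees(np.arctan2(d[1],d[0])).round(1))
q=viewer.camera_params('wrist');s=monitor.sense()
print('wristcam',-np.array(q['R']).T@q['t'],np.array(q['R']).round(2).tolist(),q['fx'],s['position'])
E
```

```text
[ 179  173   77   76 2653]
217.0 210.0 38.600616455078125
C [0.54557592 0.08374655 0.068     ] r [ 0.00307872 -0.11708332  0.        ]
teal [185. 214.] 21 0.068 [0.5309 0.1798 0.068 ] r 0.0972 ang 98.7
teal [185. 214.] 21 0.106 [0.5284 0.173  0.106 ] r 0.0909 ang 100.9
teal [193.3 236.5] 20 0.068 [0.4641 0.1516 0.068 ] r 0.106 ang 140.2
teal [193.3 236.5] 20 0.106 [0.4639 0.1457 0.106 ] r 0.1025 ang 142.8
or [247.1 203.1] 8 0.068 [ 0.569  -0.0069  0.068 ] r 0.0937 ang -75.5
or [247.1 203.1] 8 0.106 [ 0.5651 -0.0071  0.106 ] r 0.093 ang -77.9
or [249.3 225.2] 6 0.068 [ 0.5021 -0.0154  0.068 ] r 0.1083 ang -113.7
or [249.3 225.2] 6 0.106 [ 0.5006 -0.0153  0.106 ] r 0.1088 ang -114.4
wristcam [ 0.24171074 -0.4998804   0.37409718] [[0.3, -0.95, 0.0], [-0.91, -0.28, 0.32], [-0.3, -0.09, -0.95]] 266.8980402724021 [ 0.16397062 -0.52471264  0.23088227]
```

Estimates so far: axis (0.546, 0.084) and yaw about 0°. The teal lever is at about 101° and must reach 140°; the orange lever is at about -78° and must reach about -115°. I'll shut the jaw and move above the base to look closer.

```bash
python3 -m inch '{"jaw":[0,0,0,0,0,0,0,0],"xyz":[[20,-16,0],[36,-29,0],[36,-29,0],[36,-29,0],[36,-29,0],[36,-29,0],[36,-29,0],[36,-29,0]],"roll":[0,0,0,0,0,0,0,0]}' 20
python3 -m inch '{"jaw":[0,0,0,0,0,0,0,0],"xyz":[[36,-29,0],[36,-29,0],[36,-29,0],[36,-29,0],[36,-29,0],[36,-29,0],[36,-29,0],[36,-29,0]],"roll":[0,0,0,0,0,0,0,0]}'
python3 -m inch '{"jaw":[0,0],"xyz":[[15,-12,0],[0,0,0]],"roll":[0,0]}'
python3 - <<'E'
from h import *
print(monitor.sense())
a,_,p=snap('wrist','w0.png')
E
```

```text
t: 1.15
position: [0.3589, -0.2334, 0.2313]
eef_rot: [0.0, 0.989, 0.151, 0.0]
contact_force: [1.2, -0.7, -0.1]
gripper_width: -0.0
grip_force: 0.0
t: 2.15
position: [0.5647, 0.0739, 0.2311]
eef_rot: [0.0, 0.989, 0.151, -0.0]
contact_force: [-1.0, -0.6, 0.4]
gripper_width: 0.0002
grip_force: 0.0
t: 2.4
position: [0.5747, 0.0888, 0.2308]
eef_rot: [0.0, 0.988, 0.151, -0.0]
contact_force: [-0.4, -0.1, -0.1]
gripper_width: -0.0
grip_force: 0.0
{'t': 2.4, 'qpos': array([ 7.32347353e-02,  4.08785795e-01,  1.56759333e+00, -1.42949100e-04,
        1.16604944e+00,  1.34014660e+00]), 'joint_vel': array([-0.03199013, -0.02431328,  0.0312342 , -0.00552913, -0.00246876,
       -0.01317208]), 'joint_efforts': array([ 1.85170133e+00, -5.34327042e+01, -3.07216787e+01,  1.28591470e-01,
       -1.47114292e-02,  2.35239090e-01]), 'position': array([0.57474848, 0.08875704, 0.23081459]), 'eef_rot': array([ 3.26222014e-05,  9.88474617e-01,  1.51386104e-01, -4.21825744e-04]), 'contact_force': array([-0.40486123, -0.08629037, -0.13235854]), 'ft_torque': array([-0.00542029, -0.00302206,  0.03501309]), 'grip_force': 0.0, 'gripper_width': -3.288590994195138e-05}
```

View pics/w0.png

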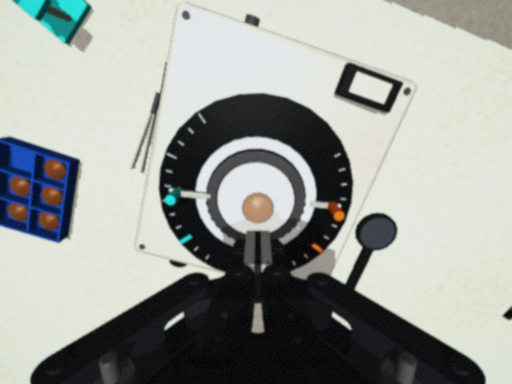

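The wrist view shows the teal knob at (170,200), its line at (186,239), the orange knob at (339,214) and its line at (318,248). The two painted lines fix the pose of the base.

```bash
cat > m.py <<'E'
from h import *
TE=((80,120,60),(100,255,255)); OR=((3,150,110),(14,255,255))
def knob(u,z,P,C): pass
def meas(show=True):
    a,_,p=snap('wrist')
    for n,(lo,hi) in(('teal',TE),('or',OR)):
        for x in blobs(a,lo,hi,8):
            for z in(.068,.106):
                print(n,x[0],x[1][4],z,ray(p,*x[0],z).round(4))
    return a,p
E
python3 - <<'E'
from m import *
a,p=meas()
E
```

```text
teal [56.4 14.7] 1582 0.068 [0.6701 0.3268 0.068 ]
teal [56.4 14.7] 1582 0.106 [0.6678 0.3003 0.106 ]
teal [171.1 196.8] 187 0.068 [0.515  0.1801 0.068 ]
teal [171.1 196.8] 187 0.106 [0.532  0.1718 0.106 ]
teal [185.2 238. ] 81 0.068 [0.4648 0.1516 0.068 ]
teal [185.2 238. ] 81 0.106 [0.4881 0.1468 0.106 ]
or [ 53.1 168.1] 199 0.068 [0.509  0.3197 0.068 ]
or [ 53.1 168.1] 199 0.106 [0.5268 0.294  0.106 ]
or [ 18.3 184.8] 172 0.068 [0.4755 0.3582 0.068 ]
or [ 18.3 184.8] 172 0.106 [0.4974 0.3277 0.106 ]
or [ 49.9 194.6] 174 0.068 [0.4739 0.3212 0.068 ]
or [ 49.9 194.6] 174 0.106 [0.4961 0.2954 0.106 ]
or [335.3 210.1] 124 0.068 [ 0.5583 -0.0178  0.068 ]
or [335.3 210.1] 124 0.106 [ 0.57   -0.0016  0.106 ]
or [ 16.2 210.8] 150 0.068 [0.4396 0.3598 0.068 ]
or [ 16.2 210.8] 150 0.106 [0.466  0.3292 0.106 ]
or [ 47.  220.1] 151 0.068 [0.4379 0.3226 0.068 ]
or [ 47.  220.1] 151 0.106 [0.4645 0.2966 0.106 ]
or [316.9 247.4] 53 0.068 [ 0.5024 -0.0153  0.068 ]
or [316.9 247.4] 53 0.106 [0.521  0.0007 0.106 ]
```

```bash
python3 -m inch '{"jaw":[0,0,0,0,0,0,0,0],"xyz":[[4,-30,0],[4.5,-31,0],[4,-30,0],[0,0,30],[0,0,40],[0,0,40],[0,0,28],[0,0,0]],"roll":[0,0,0,5,0,0,0,0]}'
python3 - <<'E'
from h import *
a,_,p=snap('wrist','w1.png')
print(monitor.sense()['position'])
E
```

```text
t: 3.5
position: [0.5584, 0.1776, 0.092]
eef_rot: [0.0, 0.994, 0.107, -0.002]
contact_force: [-0.2, 0.4, -0.1]
gripper_width: -0.0002
grip_force: 0.0
[0.55940251 0.17805365 0.09358307]
```

View pics/w1.png

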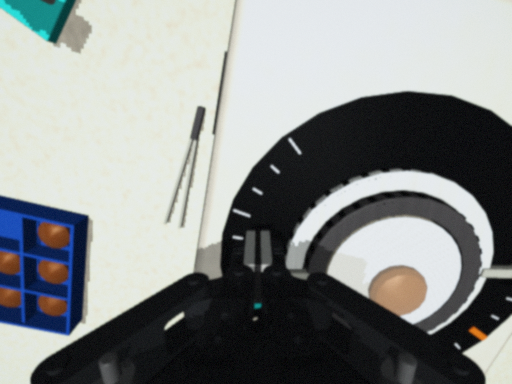

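The fingertip at (258,248) is in line with the hidden knob, a bit of which shows at (257,306). I'll approach and start the arc.

```bash
python3 -m inch '{"jaw":[0,0,0,0,0,0,0,0],"xyz":[[-3,0,0],[-4,0,0],[-3,0,0],[-3,0,0],[-2,0,0],[-4.8,-0.8,0],[-4.8,-0.8,0],[-4.8,-0.8,0]],"roll":[0,0,0,0,0,-3,-3,-3]}'
python3 -m inch '{"jaw":[0,0,0,0,0,0],"xyz":[[-4.8,-0.8,0],[-4.8,-0.8,0],[-4.8,-0.8,0],[-4.8,-0.8,0],[-4.8,-0.8,0],[0,0,0]],"roll":[-3,-3,-3,-3,-3,0]}'
python3 - <<'E'
from h import *
a,_,p=snap('top')
C=np.array([.5477,.0826]); s=monitor.sense();print(s['position'],s['contact_force'])
for x in blobs(a,(80,90,50),(100,255,255),4)[1:]:
  for z in(.068,.1):
    d=ray(p,*x[0],z)[:2]-C; print(x[0],x[1][4],z,np.hypot(*d).round(4),np.degrees(np.arctan2(d[1],d[0])).round(1))
E
```

```text
t: 4.55
position: [0.5306, 0.1744, 0.0934]
eef_rot: [-0.0, 0.983, 0.186, 0.0]
contact_force: [1.3, -0.2, -0.6]
gripper_width: -0.0003
grip_force: 0.7
t: 5.3
position: [0.5073, 0.1668, 0.0934]
eef_rot: [0.0, 0.95, 0.312, 0.0]
contact_force: [0.4, -0.3, -0.2]
gripper_width: -0.0
grip_force: 0.0
[0.50731873 0.16688987 0.09333104] [-0.21997042 -0.86554983  0.15174066]
```

```bash
python3 -m inch '{"jaw":[0,0,0,0],"xyz":[[-4.8,-0.8,0],[-4.8,-0.8,0],[-4.8,-0.8,0],[0,0,0]],"roll":[-3,-3,-3,0]}'
python3 - <<'E'
from h import *
for n in('scene','wrist'):
  a,_,p=snap(n,n+'2.png')
  C=np.array([.5477,.0826])
  for x in blobs(a,(80,90,50),(100,255,255),4):
   for z in(.068,.1):
    d=ray(p,*x[0],z)[:2]-C
    if np.hypot(*d)<.15: print(n,x[0],x[1][2:],z,np.hypot(*d).round(4),np.degrees(np.arctan2(d[1],d[0])).round(1))
a=cv2.imread('pics/scene2.png')[160:280,200:370];cv2.imwrite('pics/s2c.png',cv2.resize(a,None,fx=4,fy=4))
E
```

```text
t: 5.85
position: [0.4947, 0.1596, 0.0933]
eef_rot: [-0.0, 0.923, 0.385, -0.0]
contact_force: [0.2, -0.1, 0.1]
gripper_width: -0.0
grip_force: 0.0
scene [336.5 208. ] [4, 3, 12] 0.068 0.1078 141.2
scene [336.5 208. ] [4, 3, 12] 0.1 0.1064 115.7
wrist [227.3 259.8] [8, 9, 62] 0.068 0.1148 140.5
wrist [227.3 259.8] [8, 9, 62] 0.1 0.1107 129.9
```

View pics/s2c.png

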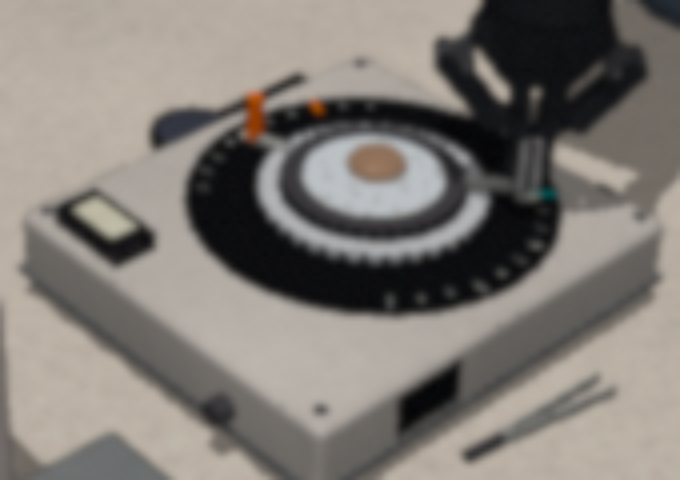

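The lever arm (crop 490,185) is just short of the teal line (547,193), and the finger is behind the knob. I'll back off, lift and measure.

```bash
python3 -m inch '{"jaw":[0,0,0,0,0,0,0],"xyz":[[8,0,0],[0,0,-25],[0,0,-40],[20,20,-40],[30,30,-30],[20,20,0],[0,0,0]],"roll":[0,0,0,10,10,5,0]}'
cat > k.py <<'E'
from m import *
C=np.array([.5477,.0826])
a,_,p=snap('wrist','w%d.png'%int(monitor.sense()['t']*100))
for n,(lo,hi) in(('teal',TE),('or',OR)):
    for x in blobs(a,lo,hi,8):
        for z in(.068,.095,.106):
            d=ray(p,*x[0],z)[:2]-C
            if np.hypot(*d)<.13: print(n,x[0].tolist(),x[1][2:],z,'r',np.hypot(*d).round(4),'ang',np.degrees(np.arctan2(d[1],d[0])).round(1))
for nm,ang in(('teal',140.2),('or',-114.8)):
    g=np.radians(ang); print(nm,'expected line',np.round(proj(p,[*(C+.108*np.array([np.cos(g),np.sin(g)])),.068])),'pointer tip at line',np.round(proj(p,[*(C+.103*np.array([np.cos(g),np.sin(g)])),.081])))
E
python3 k.py; ls -t pics|head -1
```

```text
t: 6.82
position: [0.5983, 0.1486, 0.228]
eef_rot: [0.0, 0.984, 0.176, 0.0]
contact_force: [-0.4, 0.3, -0.7]
gripper_width: 0.0001
grip_force: 0.0
teal [222.4, 266.8] [15, 19, 140] 0.068 r 0.1071 ang 141.9
teal [222.4, 266.8] [15, 19, 140] 0.095 r 0.0949 ang 133.6
teal [222.4, 266.8] [15, 19, 140] 0.106 r 0.0906 ang 129.6
or [371.7, 248.4] [16, 20, 133] 0.068 r 0.1068 ang -85.3
or [371.7, 248.4] [16, 20, 133] 0.095 r 0.0906 ang -77.8
or [371.7, 248.4] [16, 20, 133] 0.106 r 0.0846 ang -73.9
or [346.7, 279.3] [10, 10, 45] 0.068 r 0.1072 ang -114.9
or [346.7, 279.3] [10, 10, 45] 0.095 r 0.0855 ang -110.5
or [346.7, 279.3] [10, 10, 45] 0.106 r 0.0769 ang -107.9
teal expected line [221. 265.] pointer tip at line [223. 270.]
or expected line [347. 280.] pointer tip at line [348. 284.]
w682.png
```

```bash
cat > tp.py <<'E'
from m import *
C=np.array([.5477,.0826])
for n in('top','scene'):
  a,_,p=snap(n,n+'x.png')
  for c,lo,hi in(('teal',(80,90,50),(100,255,255)),('or',(3,110,90),(20,255,255))):
    for x in blobs(a,lo,hi,4):
      for z in(.068,.094):
        d=ray(p,*x[0],z)[:2]-C
        if np.hypot(*d)<.13: print(n,c,x[0].tolist(),x[1][2:],z,'r',np.hypot(*d).round(4),'ang',np.degrees(np.arctan2(d[1],d[0])).round(1))
E
python3 tp.py
python3 - <<'E'
import cv2,numpy as np
a=cv2.imread('pics/w682.png')[200:310,180:390];b=cv2.imread('pics/topx.png')[160:260,170:270]
c=cv2.imread('pics/scenex.png')[160:260,200:370]
f=lambda i:cv2.resize(i,(400,int(400*i.shape[0]/i.shape[1])))
A=f(a);B=f(c); D=cv2.resize(b,(400,400)); L=np.vstack([A,B]);L=cv2.copyMakeBorder(L,0,max(0,450-L.shape[0]),0,0,0);D=cv2.copyMakeBorder(D,0,L.shape[0]-400,0,0,0);cv2.imwrite('pics/m1.png',np.hstack([L,D]))
E
```

```text
top or [246.8, 203.3] [4, 4, 12] 0.068 r 0.091 ang -76.9
top or [246.8, 203.3] [4, 4, 12] 0.094 r 0.0906 ang -78.5
top or [249.0, 225.0] [5, 3, 11] 0.068 r 0.107 ang -114.9
top or [249.0, 225.0] [5, 3, 11] 0.094 r 0.1074 ang -115.4
scene teal [332.0, 202.9] [11, 13, 64] 0.068 r 0.1031 ang 154.1
scene teal [332.0, 202.9] [11, 13, 64] 0.094 r 0.0924 ang 131.8
scene or [263.2, 188.3] [6, 13, 53] 0.068 r 0.1199 ang -92.3
scene or [263.2, 188.3] [6, 13, 53] 0.094 r 0.0924 ang -75.7
scene or [278.7, 186.3] [4, 4, 10] 0.068 r 0.1095 ang -113.4
scene or [278.7, 186.3] [4, 4, 10] 0.094 r 0.0724 ang -101.3
```

View pics/m1.png

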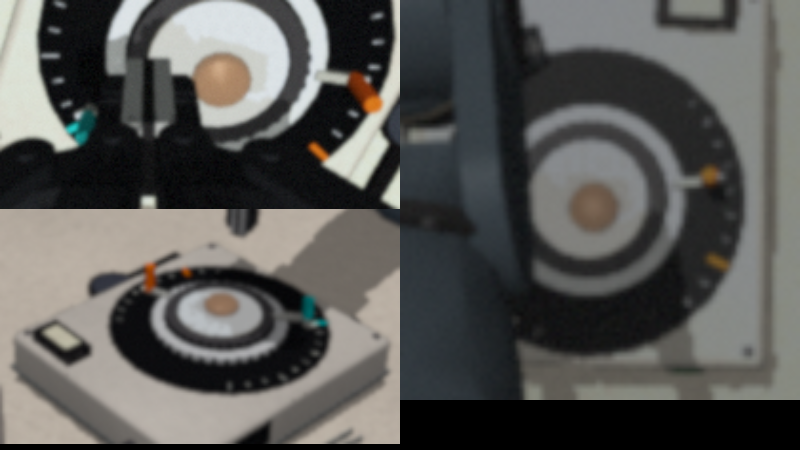

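The teal lever is a few degrees short and partly hidden: in the scene crop its knob is at (308,305) and the line at (320,322). I'll do the orange lever next, then re-check teal with the arm out of the way.

```bash
python3 -m inch '{"jaw":[0,0,0,0,0,0,0,0],"xyz":[[0,0,0],[-8,36,0],[-8,37,0],[-8,37,0],[-7,36,0],[0,0,40],[0,0,40],[0,0,40]],"roll":[8.5,0,0,0,0,0,0,0]}'
python3 -m inch '{"jaw":[0,0,0],"xyz":[[0,0,15],[0,0,0],[0,0,0]],"roll":[0,0,0]}'
python3 tp.py
python3 - <<'E'
from h import *
a,_,p=snap('wrist','wo.png')
print(monitor.sense()['position'],'knob seen',blobs(a,(3,110,60),(20,255,255),6))
E
```

```text
t: 7.98
position: [0.5961, 0.0001, 0.1073]
eef_rot: [-0.0, 0.995, 0.104, -0.0]
contact_force: [0.8, -0.3, -0.5]
gripper_width: -0.0001
grip_force: 0.0
t: 8.35
position: [0.5975, -0.0003, 0.0949]
eef_rot: [0.0, 0.995, 0.103, 0.001]
contact_force: [0.7, 0.7, 0.1]
gripper_width: 0.0004
grip_force: 0.0
top teal [192.8, 230.2] [5, 5, 20] 0.068 r 0.0964 ang 132.3
top teal [192.8, 230.2] [5, 5, 20] 0.094 r 0.0939 ang 134.2
top teal [193.2, 236.6] [5, 6, 19] 0.068 r 0.1088 ang 140.5
top teal [193.2, 236.6] [5, 6, 19] 0.094 r 0.1064 ang 142.2
scene teal [331.7, 202.7] [11, 13, 70] 0.068 r 0.1027 ang 154.7
scene teal [331.7, 202.7] [11, 13, 70] 0.094 r 0.0917 ang 132.3
scene or [263.5, 189.1] [5, 12, 45] 0.068 r 0.1164 ang -91.4
scene or [263.5, 189.1] [5, 12, 45] 0.094 r 0.0897 ang -73.9
scene or [278.3, 185.7] [3, 3, 6] 0.068 r 0.1127 ang -113.4
scene or [278.3, 185.7] [3, 3, 6] 0.094 r 0.0754 ang -101.8
[ 5.97299108e-01 -3.98501024e-04  9.45260004e-02] knob seen [(array([257.4, 305.1]), [253, 302, 9, 7, 54]), (array([253.9, 330.9]), [251, 329, 7, 5, 26])]
```

Teal reads 134.8°, which matches the finger geometry (135°). Now the orange push.

```bash
python3 -m inch '{"jaw":[0,0,0,0,0,0,0,0],"xyz":[[-3,0,0],[-4,0,0],[-3,0,0],[-3,0,0],[-2,0,0],[-4.8,0.8,0],[-4.8,0.8,0],[-4.8,0.8,0]],"roll":[0,0,0,0,0,3,3,3]}'
python3 -m inch '{"jaw":[0,0,0,0,0,0,0,0],"xyz":[[-4.8,0.8,0],[-4.8,0.8,0],[-4.8,0.8,0],[-4.8,0.8,0],[-4.8,0.8,0],[-4.8,0.8,0],[-4.8,0.8,0],[0,0,0]],"roll":[3,3,3,3,3,3,3,0]}'
python3 -m inch '{"jaw":[0],"xyz":[[0,0,0]],"roll":[0]}'
python3 -c "
from h import *
s=monitor.sense();d=s['position'][:2]-np.array([.5477,.0826]);print(np.hypot(*d),np.degrees(np.arctan2(d[1],d[0])))";python3 tp.py
```

```text
t: 9.5
position: [0.5682, -0.008, 0.0933]
eef_rot: [-0.0, 1.0, 0.024, 0.0]
contact_force: [1.1, 0.5, -0.5]
gripper_width: -0.0001
grip_force: 0.5
t: 10.5
position: [0.5343, -0.01, 0.0934]
eef_rot: [0.0, 0.988, -0.158, 0.0]
contact_force: [-0.1, -0.8, -0.4]
gripper_width: -0.0002
grip_force: 0.0
t: 10.62
position: [0.5345, -0.0101, 0.0933]
eef_rot: [0.0, 0.988, -0.157, 0.0]
contact_force: [-1.1, -0.7, -0.3]
gripper_width: -0.0001
grip_force: 0.0
0.09361777066820685 -98.1349427756745
top teal [192.8, 230.2] [5, 5, 20] 0.068 r 0.0964 ang 132.3
top teal [192.8, 230.2] [5, 5, 20] 0.094 r 0.0939 ang 134.2
top teal [193.2, 236.6] [5, 6, 20] 0.068 r 0.1088 ang 140.5
top teal [193.2, 236.6] [5, 6, 20] 0.094 r 0.1064 ang 142.2
scene teal [331.8, 202.7] [11, 13, 71] 0.068 r 0.1029 ang 154.7
scene teal [331.8, 202.7] [11, 13, 71] 0.094 r 0.092 ang 132.3
scene or [277.9, 182.7] [5, 12, 43] 0.068 r 0.1275 ang -115.3
scene or [277.9, 182.7] [5, 12, 43] 0.094 r 0.0887 ang -106.2
```

```bash
python3 -m inch '{"jaw":[0,0,0,0],"xyz":[[-4.8,0.8,0],[-4.8,0.8,0],[0,0,0],[0,0,0]],"roll":[3,3,0,0]}'
python3 -m inch '{"jaw":[0,0,0,0,0,0,0],"xyz":[[5,0,0],[5,0,0],[0,0,-35],[0,0,-40],[0,0,-40],[0,0,-20],[0,0,0]],"roll":[0,0,0,0,0,0,0]}'
python3 tp.py; python3 k.py
```

```text
t: 11.22
position: [0.5249, -0.0083, 0.0933]
eef_rot: [0.0, 0.978, -0.209, -0.0]
contact_force: [0.7, 0.6, 0.7]
gripper_width: -0.0001
grip_force: 0.0
t: 12.1
position: [0.5347, -0.0126, 0.2295]
eef_rot: [-0.0, 0.978, -0.209, 0.001]
contact_force: [-0.2, -0.2, -0.6]
gripper_width: 0.0002
grip_force: 0.0
top teal [192.8, 230.2] [5, 5, 19] 0.068 r 0.0964 ang 132.3
top teal [192.8, 230.2] [5, 5, 19] 0.094 r 0.0939 ang 134.2
top teal [193.3, 236.5] [5, 6, 19] 0.068 r 0.1084 ang 140.5
top teal [193.3, 236.5] [5, 6, 19] 0.094 r 0.106 ang 142.2
top or [249.3, 225.2] [4, 3, 6] 0.068 r 0.1081 ang -114.9
top or [249.3, 225.2] [4, 3, 6] 0.094 r 0.1085 ang -115.4
scene teal [331.7, 202.7] [11, 13, 70] 0.068 r 0.1027 ang 154.7
scene teal [331.7, 202.7] [11, 13, 70] 0.094 r 0.0917 ang 132.3
scene or [280.5, 182.0] [7, 12, 58] 0.068 r 0.1294 ang -118.8
scene or [280.5, 182.0] [7, 12, 58] 0.094 r 0.0894 ang -111.3
teal [153.7, 269.7] [15, 18, 158] 0.068 r 0.1144 ang 132.4
teal [153.7, 269.7] [15, 18, 158] 0.095 r 0.0922 ang 134.7
teal [153.7, 269.7] [15, 18, 158] 0.106 r 0.0832 ang 136.0
teal [165.7, 268.9] [8, 11, 67] 0.068 r 0.1078 ang 140.0
teal [165.7, 268.9] [8, 11, 67] 0.095 r 0.0869 ang 143.4
teal [165.7, 268.9] [8, 11, 67] 0.106 r 0.0785 ang 145.4
or [256.5, 204.5] [12, 19, 137] 0.068 r 0.0918 ang -121.7
or [256.5, 204.5] [12, 19, 137] 0.095 r 0.0911 ang -115.0
or [256.5, 204.5] [12, 19, 137] 0.106 r 0.0912 ang -112.3
or [271.0, 195.7] [14, 5, 32] 0.068 r 0.1085 ang -114.5
or [271.0, 195.7] [14, 5, 32] 0.095 r 0.1074 ang -109.4
or [271.0, 195.7] [14, 5, 32] 0.106 r 0.1072 ang -107.3
teal expected line [166. 269.] pointer tip at line [163. 272.]
or expected line [271. 196.] pointer tip at line [267. 200.]
```

Orange reads about -115.0° against its line at -114.6°, so it's set. Back to teal, which needs about 5.4° more.

```bash
python3 -m inch '{"jaw":[0,0,0,0,0,0],"xyz":[[-10,-15,0],[-21,-30,0],[-21,-30,0],[-21,-31,0],[-20,-30,0],[-10,-15,0]],"roll":[0,0,0,0,0,0]}'
python3 -m inch '{"jaw":[0,0,0,0,0,0,0,0],"xyz":[[0,0,0],[0,0,0],[0,0,0],[0,0,0],[0,0,0],[0,0,0],[0,0,0],[0,0,0]],"roll":[-9.8,-9.8,-9.8,-9.8,-9.8,-9.8,-9.8,0]}'
python3 -c "
from h import *
s=monitor.sense();q=s['eef_rot'];a=2*np.arctan2(q[2],q[1]);d=np.array([.5021,.1669])-s['position'][:2]
print(np.degrees(a),'tx',1e3*(d@[np.cos(a),np.sin(a)]),'ty',1e3*(d@[np.sin(a),-np.cos(a)]),s['position'],s['qpos'][5])"
```

```text
t: 13.0
position: [0.5008, 0.1696, 0.2277]
eef_rot: [0.0, 0.978, -0.208, -0.001]
contact_force: [-0.5, 0.5, -0.1]
gripper_width: 0.0001
grip_force: 0.0
t: 14.0
position: [0.5015, 0.1675, 0.2279]
eef_rot: [-0.0, 0.926, 0.378, -0.0]
contact_force: [-0.1, -0.1, 0.0]
gripper_width: -0.0
grip_force: 0.0
44.374294703404196 tx -0.03415119152827668 ty 0.8249217418654526 [0.50154751 0.16751353 0.22793515] 1.0306397977262651
```

```bash
python3 -m inch '{"jaw":[0,0,0,0,0,0],"xyz":[[0,0.8,30],[0,0,40],[0,0,40],[0,0,25],[0,0,0],[0,0,0]],"roll":[0,0,0,0,0,0]}'
python3 -m inch '{"jaw":[0,0,0,0,0,0,0,0],"xyz":[[-3,0,0],[-4,0,0],[-3,0,0],[-2.9,-0.4,0],[-2.9,-0.5,0],[-2.9,-0.5,0],[0,0,0],[0,0,0]],"roll":[0,0,0,-1.8,-1.8,-1.8,0,0]}'
python3 -c "
from h import *
s=monitor.sense();d=s['position'][:2]-np.array([.5477,.0826]);print(np.hypot(*d),np.degrees(np.arctan2(d[1],d[0])))"
```

```text
t: 14.75
position: [0.5028, 0.1671, 0.0943]
eef_rot: [0.0, 0.926, 0.377, 0.001]
contact_force: [0.3, -0.0, 0.0]
gripper_width: 0.0003
grip_force: 0.0
t: 15.75
position: [0.4879, 0.1546, 0.0931]
eef_rot: [-0.0, 0.907, 0.421, -0.0]
contact_force: [0.6, 0.0, -0.2]
gripper_width: -0.0
grip_force: 0.0
0.09355380650406658 129.72760525663358
```

Exactly as intended. I'll retract and verify from both sides.

```bash
python3 -m inch '{"jaw":[0,0,0,0,0,0,0,0],"xyz":[[5,0,0],[5,0,0],[0,0,-35],[0,0,-40],[0,0,-40],[20,20,-20],[25,30,0],[25,30,0]],"roll":[0,0,0,0,0,0,0,0]}'
python3 -m inch '{"jaw":[0,0,0,0,0,0,0],"xyz":[[20,30,0],[0,30,0],[0,30,0],[0,30,0],[0,20,0],[0,0,0],[0,0,0]],"roll":[8,8,8,8,8,8,0]}'
python3 tp.py; python3 k.py
python3 - <<'E'
import cv2,glob,os
f=max(glob.glob('pics/w[0-9]*.png'),key=os.path.getmtime);a=cv2.imread(f);b=cv2.imread('pics/topx.png')[160:260,170:270]
cv2.imwrite('pics/fin.png',cv2.hconcat([cv2.resize(a,(420,315)),cv2.resize(b,(315,315),interpolation=cv2.INTER_CUBIC)]))
E
```

```text
t: 16.75
position: [0.6022, 0.1646, 0.2287]
eef_rot: [0.0, 0.907, 0.422, 0.0]
contact_force: [-0.7, 0.3, 0.1]
gripper_width: -0.0001
grip_force: 0.0
t: 17.62
position: [0.6927, 0.0669, 0.228]
eef_rot: [-0.0, 1.0, 0.016, -0.0]
contact_force: [-0.2, -0.7, -0.7]
gripper_width: -0.0001
grip_force: 0.0
top or [244.4, 222.4] [4, 4, 13] 0.068 r 0.0911 ang -114.3
top or [244.4, 222.4] [4, 4, 13] 0.094 r 0.0919 ang -115.0
top or [249.4, 225.1] [4, 3, 9] 0.068 r 0.1082 ang -114.7
top or [249.4, 225.1] [4, 3, 9] 0.094 r 0.1086 ang -115.2
scene teal [330.1, 199.8] [7, 11, 48] 0.068 r 0.1049 ang 162.0
scene teal [330.1, 199.8] [7, 11, 48] 0.094 r 0.0889 ang 140.3
scene teal [335.9, 207.9] [6, 4, 17] 0.068 r 0.1063 ang 141.5
scene teal [335.9, 207.9] [6, 4, 17] 0.094 r 0.1036 ang 120.4
scene or [280.8, 182.3] [7, 11, 47] 0.068 r 0.1277 ang -119.0
scene or [280.8, 182.3] [7, 11, 47] 0.094 r 0.0878 ang -111.4
teal expected line [194. 325.] pointer tip at line [194. 330.]
or expected line [312. 307.] pointer tip at line [310. 313.]
```

View pics/fin.png

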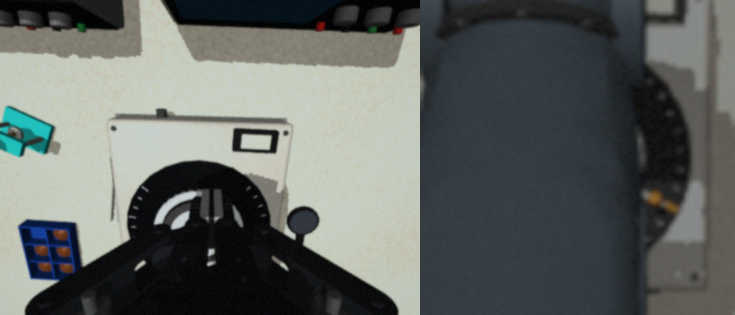

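In the top crop the orange knob and its line coincide (665,203), but the arm hides the teal lever. I'll move aside to the right for one last check.

```bash
python3 -m inch '{"jaw":[0,0,0,0,0,0,0,0],"xyz":[[-15,20,0],[-20,40,0],[-20,40,0],[-20,40,0],[-20,40,0],[-10,30,0],[0,0,0],[0,0,0]],"roll":[0,0,0,0,0,0,0,0]}'
python3 tp.py; python3 k.py
```

```text
t: 18.77
position: [0.5947, -0.1458, 0.2284]
eef_rot: [-0.0, 1.0, 0.017, 0.0]
contact_force: [0.5, 0.7, -0.0]
gripper_width: -0.0005
grip_force: 0.0
top teal [194.0, 234.3] [7, 10, 38] 0.068 r 0.1022 ang 138.9
top teal [194.0, 234.3] [7, 10, 38] 0.094 r 0.0999 ang 140.7
top or [244.4, 222.4] [4, 4, 13] 0.068 r 0.0911 ang -114.3
top or [244.4, 222.4] [4, 4, 13] 0.094 r 0.0919 ang -115.0
top or [249.4, 225.1] [4, 3, 9] 0.068 r 0.1082 ang -114.7
top or [249.4, 225.1] [4, 3, 9] 0.094 r 0.1086 ang -115.2
scene teal [330.1, 199.8] [7, 11, 48] 0.068 r 0.1049 ang 162.0
scene teal [330.1, 199.8] [7, 11, 48] 0.094 r 0.0889 ang 140.3
scene teal [335.9, 208.0] [6, 4, 16] 0.068 r 0.1063 ang 141.3
scene teal [335.9, 208.0] [6, 4, 16] 0.094 r 0.1037 ang 120.2
scene or [280.6, 182.5] [7, 11, 42] 0.068 r 0.1268 ang -118.7
scene or [280.6, 182.5] [7, 11, 42] 0.094 r 0.087 ang -110.8
teal [17.0, 266.5] [28, 18, 170] 0.068 r 0.1247 ang 136.1
teal [17.0, 266.5] [28, 18, 170] 0.095 r 0.0918 ang 140.2
teal [17.0, 266.5] [28, 18, 170] 0.106 r 0.0786 ang 142.8
or [128.6, 249.1] [15, 20, 92] 0.068 r 0.0871 ang -132.3
or [128.6, 249.1] [15, 20, 92] 0.095 r 0.0891 ang -118.1
or [128.6, 249.1] [15, 20, 92] 0.106 r 0.0915 ang -112.6
or [153.6, 240.8] [14, 8, 52] 0.068 r 0.1078 ang -114.9
or [153.6, 240.8] [14, 8, 52] 0.095 r 0.1131 ang -105.4
or [153.6, 240.8] [14, 8, 52] 0.106 r 0.1161 ang -101.8
teal expected line [ 29. 262.] pointer tip at line [ 22. 266.]
or expected line [154. 241.] pointer tip at line [146. 244.]
```

```bash
python3 -c "
from station import job;print(job.close_job())"
```

```text
the job is handed in; nothing more can be done
None
```

I handed the job in after about 19 s: both levers measured within about 1° of their lines, the highest wrist force I read was under 2 N, and nothing else was touched as far as I could tell, though I didn't re-measure the loose items and no verdict came back.

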